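# Put the decorating tools back in their holders

## Task

Put the three stamps and the texture comb away: set each stamp upright in the recess that matches its foot in shape and size, and lower the comb into the finned rack so that its teeth slide fully down between the rack's fins. Every tool must sit all the way down in the middle of its holder and be let go.

Things in the scene. Friction and masses are not known exactly. Their poses are not given: they have to be found in the camera images.
- small_stamp_c (a point): The small round stamp: loose, wooden, standing upright on its face. Round foot 48 mm in diameter and 12 mm thick, its lower edge bevelled 4 mm; above it a round upright handle 28 mm in diameter up to the top at 68 mm. This point is on its axis, 34 mm above its underside; z up. Grip the handle from above; the fingertips may go down to 2 mm above the foot. All tools weigh 0.07 to 0.2 kg.
- large_stamp_c (a point): The large round stamp: the same as the small one, handle and heights included, but its foot is 72 mm in diameter. This point is on its axis, 34 mm above its underside; z up.
- oblong_stamp_c (a point): The oblong stamp: loose, wooden, standing upright on its face. Rectangular foot 80 mm (its x) by 44 mm (its y), 12 mm thick; above it a block handle 56 mm (x) by 24 mm (y) up to the top at 68 mm. This point is on its centre line, 34 mm above its underside; z up. Grip the handle from above; the fingertips may go down to 2 mm above the foot. Grip it across its y.
- comb_c (a point): The texture comb: loose, standing on its teeth. A wooden back 100 mm (its x) by 24 mm (its y) by 36 mm high; below it five steel fins (teeth) 28 mm long, each 4 mm thick (x) and 24 mm wide (y), 22 mm apart centre to centre, the middle one under the centre. Total height 64 mm; this point is at the centre, 32 mm above the fin tips; z up. Grip the back across its y.
- small_well_floor (a point): The holder of the small round stamp: a fixed white plastic plate 76 by 76 mm, 14 mm high, with a round recess 60 mm in diameter and 8 mm deep, its floor lined with grey felt. This point is at the centre of the recess floor, 6 mm above the table.
- large_well_floor (a point): The holder of the large round stamp: a fixed white plastic plate 100 by 100 mm, 14 mm high, with a round recess 84 mm in diameter and 8 mm deep, its floor lined with grey felt. This point is at the centre of the recess floor, 6 mm above the table.
- oblong_well_floor (a point): The holder of the oblong stamp: a fixed white plastic plate 108 mm (its x) by 72 mm (its y), 14 mm high, with a rectangular recess 92 mm (x) by 56 mm (y), 8 mm deep, its floor lined with grey felt. This point is at the centre of the recess floor, 6 mm above the table. The stamp goes in with its long side along the recess, either way round.
- rack_floor (a point): The holder of the comb: a fixed grey plastic base 112 mm (its x) by 50 mm (its y), 8 mm high, from which four upright white plastic fins rise 26 mm, each 4 mm thick (x) and 22 mm wide (y), at x = -33, -11, 11 and 33 mm. This point is at the centre of the base's top, 8 mm above the table. The comb's five fins go down between and outside these four, its length along the base, either way round, until its tips stand on the base.
There are look-alikes about, which are no part of the job. What is shaped like the part that bears small_stamp_c but red is not meant. Leave any blue look-alike of the part that bears oblong_stamp_c alone.

How it is judged (in metres and radians):
At the end, for the whole second after the job is handed in: Each tool stands at rest and upright (within 0.08 rad) in its own holder: centre within 12 mm (horizontally) of the holder's centre and seated on its floor (at most 3.5 mm above it, the comb 4 mm); the oblong stamp and the comb lie along their holders within 0.35 rad (horizontal distance between small_stamp_c and small_well_floor below 0.012 m and z of small_stamp_c in the frame of small_well_floor below 0.0375 m and angle between each of small_stamp_c, large_stamp_c, oblong_stamp_c, comb_c's own z axis and vertical below 0.08 rad and linear speed of each of small_stamp, large_stamp, oblong_stamp, comb below 0.02 m/s and horizontal distance between large_stamp_c and large_well_floor below 0.012 m and z of large_stamp_c in the frame of large_well_floor below 0.0375 m and horizontal distance between oblong_stamp_c and oblong_well_floor below 0.012 m and z of oblong_stamp_c in the frame of oblong_well_floor below 0.0375 m and angle between the x axis of oblong_stamp_c and the x axis of oblong_well_floor, either way round below 0.35 rad and horizontal distance between comb_c and rack_floor below 0.012 m and z of comb_c in the frame of rack_floor below 0.036 m and angle between the x axis of comb_c and the x axis of rack_floor, either way round below 0.35 rad); the robot touches nothing.
It also fails if it takes over 136 s, if anything falls off the work surface, if the arm or the gripper's body presses on something with over 40 N, if the wrist force passes 120 N, or if a joint passes its speed limit or range.

## Robot

A 6-joint arm with a two-finger parallel gripper is mounted at the origin on the work surface. World frame = base frame: x ahead of the robot, y to its left, z up, the work surface at z = 0. Lengths are in m, angles in degrees, forces in N, time in s.
With the tool pointing down it reaches from about 0.325 to 0.775 m from the base axis. Payload 5.5 kg.
Tool frame: the origin (TCP) lies at the centre of the arm's flange, where the gripper is bolted on; the fingertips stand 182 mm ahead of it and the grasp point (between the pads) lies 163 mm ahead of it; z points along the fingers, y is the direction in which the jaws open and shut (so a half turn about z gives the same grasp; the last joint's range is limited). The gripper opens to 88 mm and grips with 3 to 60 N. Pads are 20 mm wide; open, the fingers measure 115 mm over their backs; the gripper's body (75 mm by 178 mm) begins 61 mm behind the grasp point.
Start: joints at [-66.503, 5.22, 70.514, -0, 104.267, -3.249], TCP at [0.27, -0.536, 0.405] pointing down, gripper open.
Joint ranges: [-164.24, 164.24], [-49.07, 125.15], [9.68, 141.18], [-86.29, 266.29], [3.28, 154.24], [-151.56, 151.56]. Speed limits (degrees/s): [147.25, 147.25, 172.46, 180, 180, 180].

## Interface

Orientations are given as [roll, pitch, yaw] about the fixed x, y, z axes, in that order (R = Rz(yaw) Ry(pitch) Rx(roll)).
In Python, from station import r gives the robot as it stands. The module is installed in compiled form; this text tells all that it offers. Calls block until the motion is done:
- r.reach(position, orientation): joint-space move of the TCP to a pose.
- r.servo_line(position, rotation=None, speed=0.15): straight line of the TCP; rotation=None keeps the orientation; speed is the mean speed in m/s.
- r.move_joints(angles): joint-space move.
- r.let_go() and r.grab(squeeze=None): open the fingers fully, or close them until they stop; squeeze is the grip in N (None keeps the last).
- r.wait(seconds).
- r.inverse_kinematics(position, orientation): joint angles nearest the present ones, or None.
- r.sense(): the state.
- r.snapshot(name): name is "scene" or "top" or "wrist"; returns a dict with "frame" (400x640x3 uint8, red, green, blue), "fx", "fy", "cx", "cy" (pixels), "R" (3x3) and "t" (3): a world point X has camera coordinates R X + t. Camera axes: x right, y down, z forward; pixel columns grow to the right and rows downward; lengths in m; the calibration is good to about 2 mm. The wrist camera is an equidistant fisheye: a pixel r from the principal point sees the ray r / f radians off the axis. A picture is of the moment at which its call begins. There is no depth.
A pose or a line that the arm cannot do raises r.IKError and nothing moves.
- r.hand_in(): hands the job in, once; it reports no verdict.
The state is a dict: "clock": time; "joints": joint angles; "joint_vel": joint speeds; "joint_torque": joint torques, N m; "tcp_pos": TCP position; "orientation": TCP orientation; "contact_force": force on the tool from outside, world axes, zero at the start; "torque": the same for the moment, N m; "opening": finger opening in m.
Only numpy, scipy, OpenCV 4.12 (cv2) and the standard library are available. Lean on these libraries where they do the work, as an engineer would, in place of code of your own. Each camera call takes 0.05 s, during which the arm holds its last target. There are 200 camera calls.

## Working session

There is one attempt and no reset: what is moved stays moved. The work goes in short steps, each a Python script; the robot and the scene stay as the last script left them, time stands still between calls to the robot, and variables do not carry over. Pictures are saved under pics/ and viewed, about 12 in all and at most 16, crops included, and the job is handed in when it is done.

```bash
mkdir -p pics; python3 - <<'E'
from station import r
import cv2,numpy as np,pickle
for n in("scene","top"):
    s=r.snapshot(n); cv2.imwrite(f"pics/{n}0.png",s["frame"][:,:,::-1]); pickle.dump(s,open(n+"0.pkl","wb"))
    print(n,s["fx"],s["fy"],s["cx"],s["cy"],np.round(s["R"],4).tolist(),np.round(s["t"],4).tolist())
print(r.sense())
E
```

```text
scene 390.6354250149033 390.6354250149033 319.59368038812295 193.25552375629835 [[0.3181, 0.948, -0.0091], [0.5296, -0.1856, -0.8277], [-0.7864, 0.2585, -0.5611]] [-0.1382, -0.2184, 1.5875]
top 424.809031829185 424.809031829185 320.5423372646286 204.02025837061007 [[0.0295, -0.9995, 0.0111], [-0.9898, -0.0307, -0.139], [0.1393, -0.0069, -0.9902]] [-0.022, 0.5147, 1.0223]
{'clock': 0.1, 'joints': array([-6.65053762e+01,  5.25930797e+00,  7.05747580e+01, -9.03414998e-04,
        1.04265028e+02, -3.24655326e+00]), 'joint_vel': array([ 0.02470233, -0.10684089, -0.05151431,  0.08734234,  0.02321947,
        0.06493906]), 'joint_torque': array([ 2.43309056e-03, -4.47859097e+01, -4.07568848e+01,  6.98887627e-02,
        2.84026796e-02, -1.03341349e-04]), 'tcp_pos': array([ 0.27001614, -0.53587534,  0.40361649]), 'orientation': array([-1.79901016e+02, -4.73740805e-03,  2.67409511e+01]), 'contact_force': array([ 0.78704291,  0.49501634, -0.59241602]), 'torque': array([0.02801349, 0.03209547, 0.07683377]), 'opening': 0.08785356543469504}
```

View pics/top0.png

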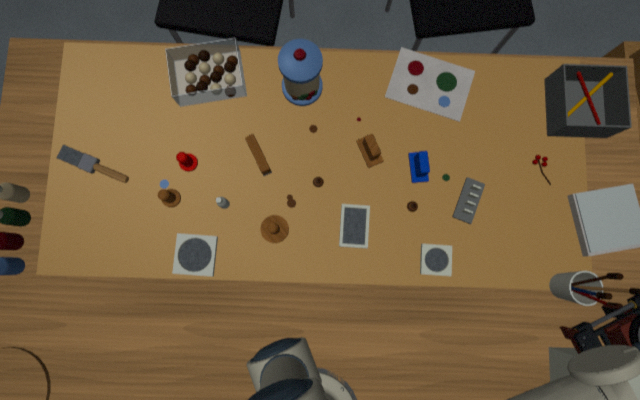

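View pics/scene0.png

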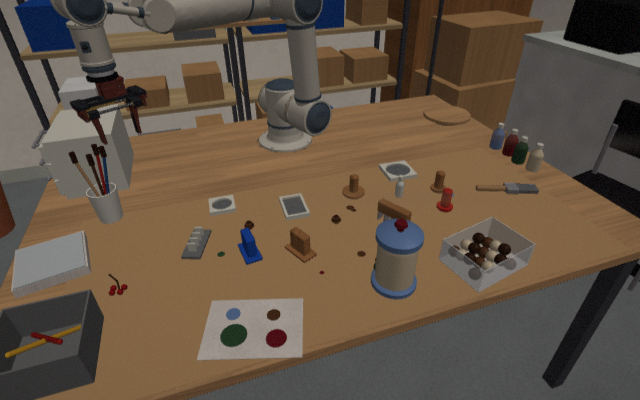

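Candidates (top image):
- Small round stamp: wooden (170,198). The red one at (187,161) is excluded by colour.
- Large stamp: (275,229).
- Oblong stamp: wooden (370,150). The blue one at (420,166) is excluded.
- Comb: (258,154).
- Rack: (468,200).
- Wells: large (195,254), oblong (354,226), small (436,260).

I'll confirm these in an enlarged crop.

```bash
python3 - <<'E'
import cv2,pickle
f=pickle.load(open("top0.pkl","rb"))["frame"][:,:,::-1]
a=cv2.resize(f[125:280,150:310],None,fx=3.6,fy=3.6,interpolation=cv2.INTER_CUBIC)
cv2.imwrite("pics/cropL.png",a)
a=cv2.resize(f[125:280,330:490],None,fx=3.6,fy=3.6,interpolation=cv2.INTER_CUBIC)
cv2.imwrite("pics/cropR.png",a)
E
```

```text
(no output)
```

View pics/cropL.png

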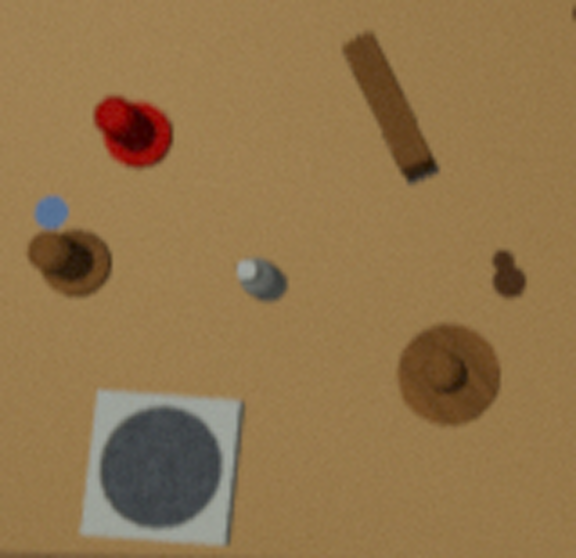

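View pics/cropR.png

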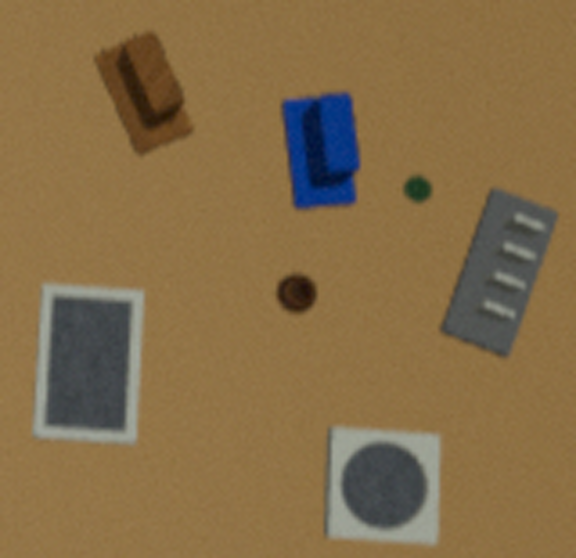

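All the candidates match their descriptions: the wooden stamps are the targets, and the red and blue ones are not. In crop L, the small stamp's foot is at (79,263), the large stamp's foot at (449,374), and the comb runs from (356,39) to (419,163). In crop R, the oblong stamp is at (145,92) and the rack at (500,271). Next I fit model poses to the clicked features and overlay them.

```bash
cat > h.py <<'E'
import numpy as np,cv2,pickle
from scipy.optimize import least_squares
def proj(s,X):
    c=np.atleast_2d(X)@np.array(s["R"]).T+np.array(s["t"]).ravel()
    if s.get("fish"):
        rr=np.linalg.norm(c[:,:2],axis=1); th=np.arctan2(rr,c[:,2]); d=c[:,:2]/np.maximum(rr,1e-9)[:,None]*th[:,None]
    else: d=c[:,:2]/c[:,2:]
    return d*[s["fx"],s["fy"]]+[s["cx"],s["cy"]]
def world(p,M):
    c,s=np.cos(p[2]),np.sin(p[2]); M=np.atleast_2d(np.array(M,float))
    return np.c_[p[0]+c*M[:,0]-s*M[:,1],p[1]+s*M[:,0]+c*M[:,1],M[:,2]]
def rect(a,b,z): return [[-a/2,-b/2,z],[a/2,-b/2,z],[a/2,b/2,z],[-a/2,b/2,z]]
def circ(d,z,n=40): 
    t=np.linspace(0,2*np.pi,n,False); return np.c_[d/2*np.cos(t),d/2*np.sin(t),0*t+z]
MOD=dict(small=[circ(.048,.012),circ(.028,.068)],large=[circ(.072,.012),circ(.028,.068)],
 oblong=[rect(.08,.044,.012),rect(.056,.024,.068)],comb=[rect(.1,.024,.064),rect(.1,.024,.028)],
 small_well=[rect(.076,.076,.014),circ(.06,.014)],large_well=[rect(.1,.1,.014),circ(.084,.014)],
 oblong_well=[rect(.108,.072,.014),rect(.092,.056,.014)],
 rack=[rect(.112,.05,.008)]+[[[x,-.011,.034],[x,.011,.034]] for x in(-.033,-.011,.011,.033)])
def overlay(s,poses,k=1,off=(0,0),size=None):
    f=np.ascontiguousarray(s["frame"][:,:,::-1])
    if size: f=f[off[1]:off[1]+size[1],off[0]:off[0]+size[0]]
    f=cv2.resize(f,None,fx=k,fy=k,interpolation=cv2.INTER_CUBIC)
    for n,p in poses.items():
        for m in MOD[n]:
            q=((proj(s,world(p,m))-off+.5)*k-.5)
            cv2.polylines(f,[np.round(q*8).astype(np.int32)],True,(0,255,0),1,cv2.LINE_AA,3)
    return f
E
python3 - <<'E'
from h import *
s=pickle.load(open("top0.pkl","rb"))
L=lambda a:(np.array(a)+.5)/3.6-.5+[150,125]
R=lambda a:(np.array(a)+.5)/3.6-.5+[330,125]
r1=rect
D=dict(small=([[0,0,.012],[0,0,.068]],L([(79,263),(50,252)])),
large=([[0,0,.012],[0,0,.068]],L([(449,374),(444,369)])),
comb=(rect(.1,.024,.064),L([(343,47),(402,172),(436,155),(370,31)])),
oblong=(rect(.08,.044,.012)[:3]+rect(.056,.024,.068),R([(95,57),(143,154),(192,130),(119,47),(152,113),(183,98),(155,33)])),
small_well=(rect(.076,.076,.014)+[[0,0,.006]],R([(331,428),(327,538),(437,543),(440,433),(384.5,485)])),
oblong_well=(rect(.108,.072,.014),R([(43,285),(35,437),(136,442),(144,290)])),
rack=(rect(.112,.05,.008),R([(492,189),(443,329),(507,355),(556,211)])),
large_well=(rect(.1,.1,.014)+[[0,0,.006]],L([(97,390),(81,534),(228,545),(242,402),(160,466)])))
P={}
for n,(m,u) in D.items():
    best=min((least_squares(lambda p:(proj(s,world(p,m))-u).ravel(),[.5,0,y]) for y in(0,1.57,3.14,-1.57)),key=lambda o:o.cost)
    P[n]=best.x; print(n,np.round(best.x[:2],4),round(np.degrees(best.x[2]),1),"rms px",round(np.sqrt(2*best.cost/len(u)),2),"R",round(np.hypot(*best.x[:2]),3))
pickle.dump(P,open("P.pkl","wb"))
a=overlay(s,P,3.5,(150,120),(165,160));b=overlay(s,P,3.5,(330,120),(165,160))
cv2.imwrite("pics/ov.png",cv2.resize(np.hstack([a,b]),None,fx=.69,fy=.69,interpolation=cv2.INTER_AREA))
sc=pickle.load(open("scene0.pkl","rb"));cv2.imwrite("pics/ovs.png",overlay(sc,P,2.3,(170,140),(300,135)))
E
```

```text
small [0.5223 0.3729] 90.0 rms px 0.28 R 0.642
large [0.4518 0.107 ] 179.9 rms px 0.49 R 0.464
comb [0.6341 0.1532] 208.8 rms px 0.65 R 0.652
oblong [ 0.6624 -0.1293] -154.0 rms px 1.12 R 0.675
small_well [ 0.3872 -0.301 ] -181.6 rms px 0.51 R 0.49
oblong_well [ 0.4662 -0.094 ] 178.3 rms px 0.32 R 0.476
rack [ 0.5419 -0.3865] 160.4 rms px 0.54 R 0.666
large_well [0.3818 0.3043] 177.7 rms px 0.72 R 0.488
```

View pics/ov.png

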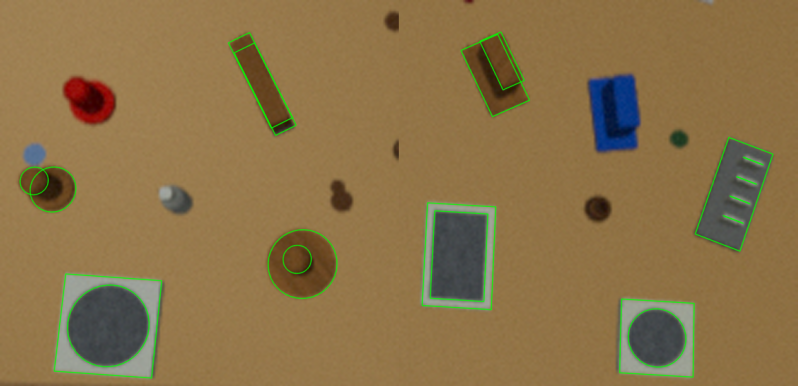

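View pics/ovs.png

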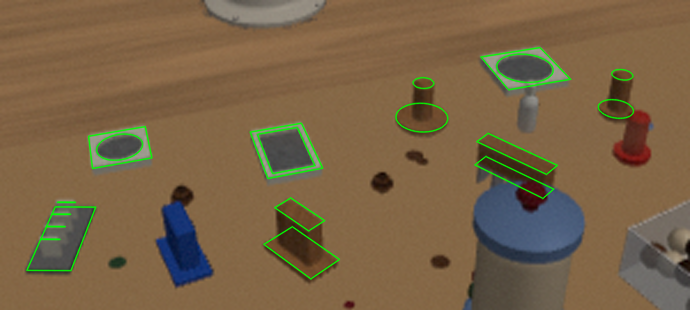

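The overlays fit the features within about 1 px in the top image and 2–3 px in the scene image. I'll start with the small stamp.

```bash
cat > job.py <<'E'
from h import *
from station import r
P=pickle.load(open("P.pkl","rb"))
W=lambda a:(a+180)%360-180
def yaws(pk,pl,sym):
    """best (pick yaw, place yaw) in deg by least |j6|; j6=j1+90-yaw"""
    j1=lambda n:np.degrees(np.arctan2(P[n][1],P[n][0]))
    best=None
    a=np.degrees(P[pk][2])
    for u in (np.arange(0,360,10) if sym else (a,a+180)):
        for v in ([u] if sym else (np.degrees(P[pl][2]),np.degrees(P[pl][2])+180)):
            A,B=W(j1(pk)+90-u),W(j1(pl)+90-v)
            c=max(abs(A),abs(B))
            if best is None or c<best[0]: best=(c,u,v)
    return best[1:]
def st():
    s=r.sense(); return s["tcp_pos"],s["opening"],s["contact_force"],s["clock"]
def pick(n,u,ztcp,sq=25,up=.34):
    x,y=P[n][:2]
    r.let_go(); r.reach([x,y,up],[180,0,u]); r.servo_line([x,y,ztcp],speed=.12)
    p0=st()[0]
    r.grab(sq); p,o,f,c=st(); print(n,"grasp",p.round(4),"open",round(o,4),"F",f.round(1))
    r.servo_line([x,y,up],speed=.15); p2,o,f,c=st(); print(" lifted open",round(o,4),"F",f.round(1),"t",round(c,1))
    return p[2]
def place(n,v,zg,floor,dx=0,dy=0,up=.34,clear=.03):
    x,y=P[n][0]+dx,P[n][1]+dy; zt=zg+floor
    r.servo_line([x,y,zt+clear],speed=.15); f0=st()[2]
    z=zt+.003; r.servo_line([x,y,z],speed=.06)
    while True:
        p,o,f,c=st()
        if (f-f0)[2]>4 or p[2]<zt-.001: break
        z-=.001; r.servo_line([x,y,z],speed=.02)
    print(n,"seat err z",round(p[2]-zt,4),"xy",(p[:2]-[x,y]).round(4),"dF",(f-f0).round(1))
    return p[2]-zt
def retreat(n,up=.34):
    p=st()[0]; r.let_go(); r.servo_line([p[0],p[1],up],speed=.15); print(" done",round(st()[3],1))
E
python3 - <<'E'
from job import *
u,v=yaws("small","small_well",True); print(u,v)
zg=pick("small",u,.202)
r.reach([*P["small_well"][:2],.34],[180,0,v])
e=place("small_well",v,zg,.006)
if abs(e)<.003: retreat("small_well")
s=r.snapshot("top"); pickle.dump(s,open("top1.pkl","wb"));w=r.snapshot("wrist"); pickle.dump(w,open("w1.pkl","wb"))
w["fish"]=1
a=overlay(s,{"small_well":P["small_well"]},4,(390,220),(90,80)); b=overlay(w,{})
cv2.imwrite("pics/p1.png",cv2.resize(np.hstack([cv2.resize(a,(450,400)),b]),None,fx=.73,fy=.73))
E
```

```text
90 90
small grasp [0.5224 0.3729 0.202 ] open 0.0274 F [ 0.4 -0.6  0.1]
 lifted open 0.0277 F [ 0.9 -0.2 -2.4] t 6.9
small_well seat err z -0.0001 xy [-0. -0.] dF [-4.3  1.4  6.9]
 done 13.9
```

View pics/p1.png

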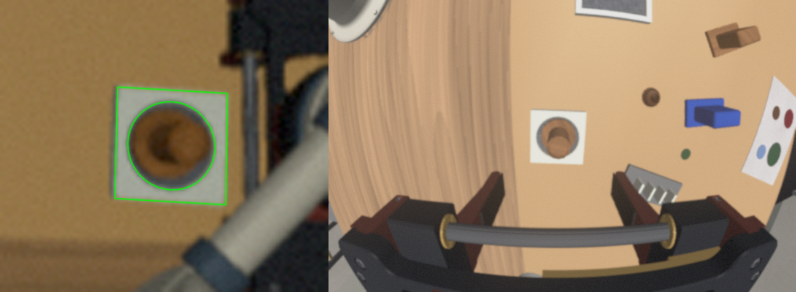

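The picture shows the small stamp in its recess with felt visible all round. It seated at the expected height. Next are the large and oblong stamps.

```bash
python3 - <<'E'
from job import *
for n,sym in(("large",True),("oblong",False)):
    wl=n+"_well"; u,v=yaws(n,wl,sym); print(u,v)
    zg=pick(n,u,.202)
    r.reach([*P[wl][:2],.34],[180,0,v])
    e=place(wl,v,zg,.006)
    if abs(e)>.003: print("STOP"); break
    retreat(wl)
# look at rack & comb from wrist camera
r.reach([.46,-.36,.36],[180,0,160-180 if 0 else 0+20-40])
w=r.snapshot("wrist"); w["fish"]=1; pickle.dump(w,open("w2.pkl","wb"))
s=r.snapshot("top"); pickle.dump(s,open("top2.pkl","wb"))
cv2.imwrite("pics/p2.png",overlay(w,{"rack":P["rack"]}))
cv2.imwrite("pics/p2t.png",overlay(s,{k:P[k] for k in P if k.endswith("well")or k in("rack","comb")},2.3,(160,120),(340,165)))
E
```

```text
120 120
large grasp [0.4518 0.107  0.202 ] open 0.0274 F [ 0.5  0.1 -0.3]
 lifted open 0.0278 F [-0.8  0.4 -1.5] t 19.0
large_well seat err z 0.0 xy [ 0. -0.] dF [-2.8 -1.8  6.1]
 done 24.4
25.986749483624834 358.3080579056525
oblong grasp [ 0.6624 -0.1293  0.2019] open 0.0241 F [-0.3 -0.3 -0.9]
 lifted open 0.024 F [-0.1 -0.2 -1.4] t 29.8
oblong_well seat err z -0.0001 xy [-0.  0.] dF [-3.6  0.3  7.8]
 done 35.2
```

View pics/p2t.png

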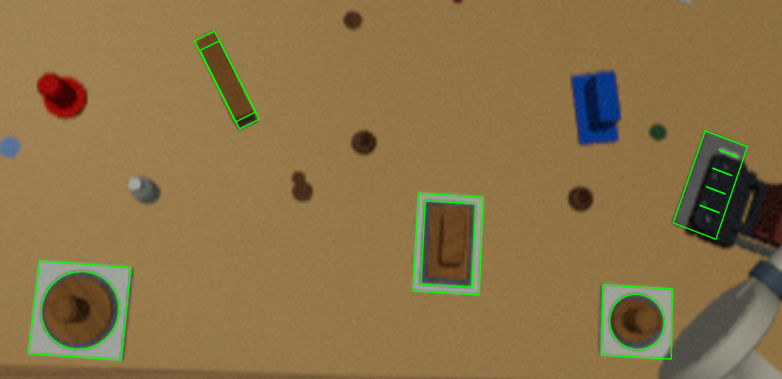

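View pics/p2.png

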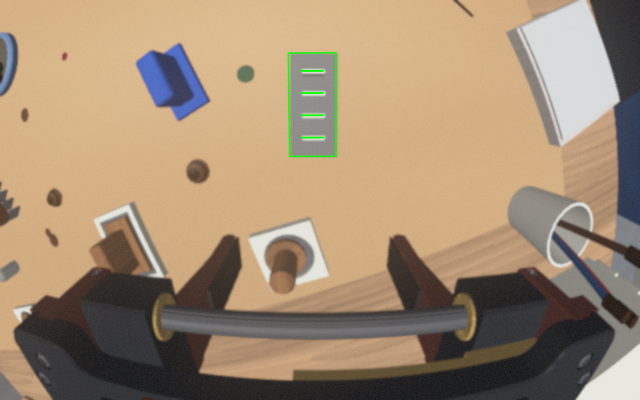

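All three stamps are seated in their recesses. In the wrist view the rack overlay matches the fins at rows 71, 93, 115 and 138. Before gripping the comb, I check its overlay.

```bash
python3 - <<'E'
from job import *
u,v=yaws("comb","rack",False); print(u,v,P["comb"])
x,y=P["comb"][:2]; j=np.radians(38)
r.reach([x-.09,y-.02,.36],[180,0,u])
w=r.snapshot("wrist"); w["fish"]=1; print(r.sense()["joints"].round(1))
q=proj(w,[[x,y,.05]])[0]; o=np.clip((q-[75,60]).astype(int),0,[490,280]); print(q,o)
cv2.imwrite("pics/p3.png",overlay(w,{"comb":P["comb"]},4,tuple(int(i) for i in o),(150,120)))
E
```

```text
388.7946739854425 340.3793760095959 [0.63406254 0.15321984 3.64415452]
[10.2 -1.2 81.6 -0.  99.6 71.5]
[340.1247154  100.58315906] [265  40]
```

View pics/p3.png

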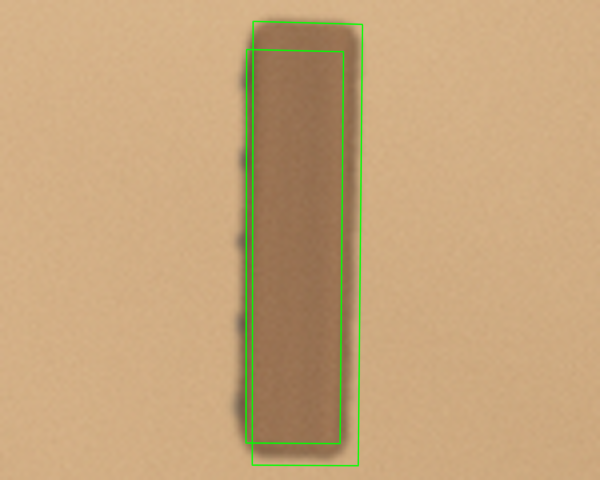

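The comb overlay fits within about 1 mm, with its teeth visible on the left edge. I'll pick it up and place it.

```bash
python3 - <<'E'
from job import *
u,v=yaws("comb","rack",False)
zg=pick("comb",u,.214,30,up=.36)
r.reach([*P["rack"][:2],.36],[180,0,v])
e=place("rack",v,zg,.008,clear=.045)
if abs(e)<.003: retreat("rack",.4)
else: print("STOP")
x,y=P["rack"][:2]
if abs(e)<.003: r.reach([.36,-.13,.45],[180,0,v])
s=r.snapshot("top"); c=r.snapshot("scene"); w=r.snapshot("wrist"); w["fish"]=1
H={k:P[k] for k in P if k.endswith("well") or k=="rack"}
a=overlay(s,H,2.3,(160,120),(340,165)); b=overlay(c,{},3.,(170,180),(130,95)); d=cv2.resize(overlay(w,{}),(392,245))
b=cv2.resize(b,(390,245)); cv2.imwrite("pics/p4.png",np.vstack([a[:,:782],np.hstack([b,d])[:,:782]])[60:])
print(r.sense()["clock"])
E
```

```text
comb grasp [0.634  0.1533 0.214 ] open 0.0237 F [-0.3  1.1 -0.6]
 lifted open 0.0241 F [-0.3  0.2 -1.4] t 42.4
rack seat err z -0.0 xy [-0.  0.] dF [-2.7  2.1  6. ]
 done 49.4
50.7417
```

View pics/p4.png

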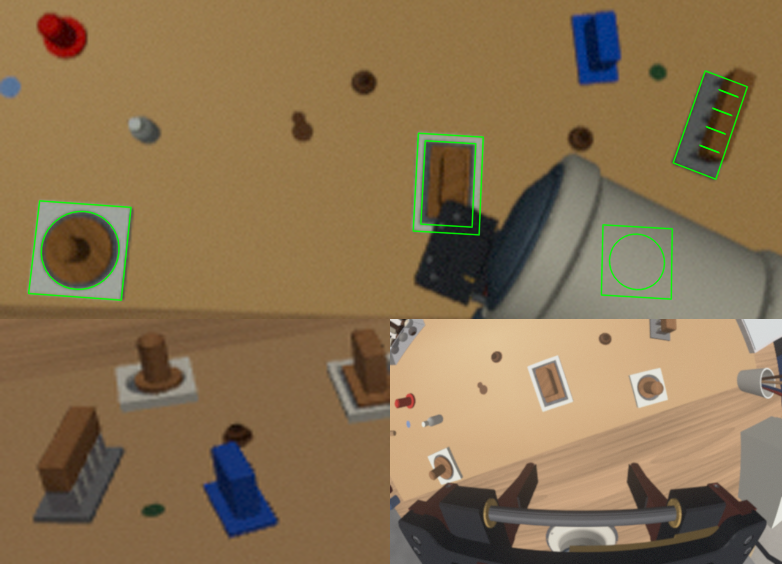

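The comb stands in the rack with its teeth between the fins (lower-left panel). As a last check, I overlay the tool models at their seated poses.

```bash
python3 - <<'E'
from job import *
r.reach([.33,.02,.45],[180,0,60]); s=r.snapshot("top")
for k,hz,f in(("small","small_well",.006),("large","large_well",.006),("oblong","oblong_well",.006),("comb","rack",.008)):
    MOD[k]=[np.array(m)+[0,0,f] for m in MOD[k]]; P[k]=P[hz]
P={k:P[k] for k in("small","large","oblong","comb")}
t=[cv2.resize(overlay(s,P,5,o,(78,56)),(390,280)) for o in((155,225),(315,198),(398,232),(430,172))]
cv2.imwrite("pics/p5.png",np.vstack([np.hstack(t[:2]),np.hstack(t[2:])]))
E
```

```text
(no output)
```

View pics/p5.png

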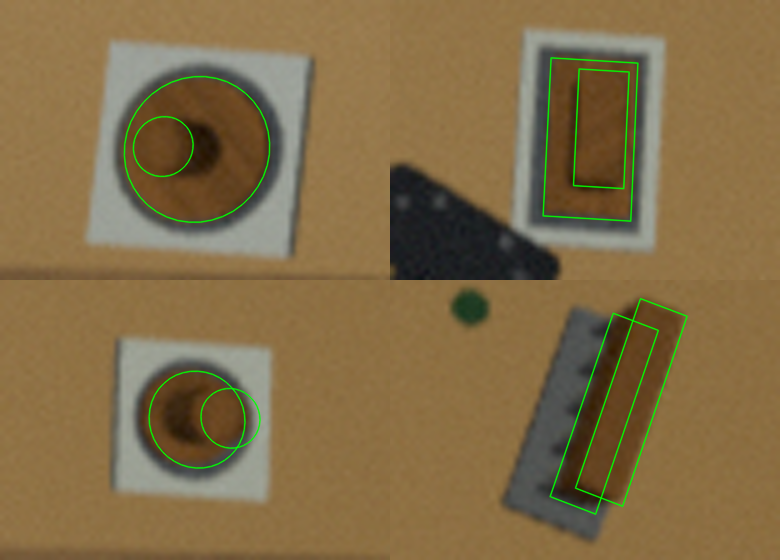

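```bash
python3 - <<'E'
from station import r
r.wait(.5); print(r.sense()["clock"]); print(r.hand_in())
E
```

```text
52.2333
the job is handed in; nothing more can be done
None
```

All three stamps are in their matching recesses, the comb is in the rack, and everything has been let go. I handed the job in at 52 s on the robot's clock, and no verdict is reported. I did not touch the red and blue look-alikes.

- **Seating:** each tool met its holder floor at the expected height, within 0.1 mm.
- **Centring:** in the last top view, all four tools match their expected seated poses. The one visible deviation is the small stamp, about 4 mm off centre; the limit is 12 mm.
- **Comb:** the scene camera shows its teeth down between the rack's fins.
- **Camera agreement:** in the first pictures, the scene camera's overlay sat about 2–3 px above the objects while the top camera's fitted. I treated this as calibration error, and it had no effect on the placements.

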